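Switch on the little white lamp on the tray

TASK

Switch on the small white lamp on the walnut tray: slide the orange thumb piece in its slot all the way towards the lamp's dome. Leave the dark torch beside it, which has the same kind of switch, switched off, and do not knock the cup over or push it away.

Things in the scene. Friction and masses are not known exactly. Their poses are not given: they have to be found in the camera images.
- lamp_thumb (a point): Top centre of the white lamp's orange thumb piece (12 mm along x, 26 wide, 8 deep); moves with it. x axis: along the slot to the dome (ON way); z up. Lamp: white slab 186 x 72, 34 high, fixed, on either half of the tray; cream dome 72 across, 40 above the slab, its centre 78 mm ahead of this point at OFF. The piece is flush with the slab's top. Green dot by the slot: ON end.
- lamp_switch (a joint): Travel (m) of the lamp's thumb piece: 0 OFF, 0.022 fully ON at the stop on the dome side; starts at 0 to 0.004, slides with about 1.5 N, stays where left. Its black-floored slot is 88 mm long, 34 wide, 9 deep; at OFF 54 mm of it lie free behind the piece (away from the dome): the shut fingertips go in there, in line with the slot, to push its rear face.
- torch_switch (a joint): The same travel for the bystander: a dark grey flat torch of the lamp's size with a black rubber head and a yellow stripe, on the tray's other half, with an equal slot and orange thumb piece. 0 off, 0.022 on; starts at 0 to 0.004, must stay off.
- cup: Empty white ceramic cup, loose, 76 mm across at the rim and 75 high, standing on the far middle of the tray between lamp and torch. Origin at the centre of its underside, z axis up.
There are look-alikes about, which are no part of the job. Of the things shaped like the cup, the white one is meant.

How it is judged:
By the outcome, as a careful person would: the job done as asked, in the order asked, and still so for the second after the job is handed in, with the robot touching nothing.
It also fails if it takes over 29 s, if anything falls off the work surface, if the arm or the gripper's body presses on something with over 40 N, if the wrist force passes 120 N, or if a joint passes its speed limit or range.

ROBOT

A 6-joint arm with a two-finger parallel gripper is mounted at the origin on the work surface. World frame = base frame: x ahead of the robot, y to its left, z up, the work surface at z = 0. Lengths are in m, angles in rad, forces in N, time in s.
With the tool pointing down it reaches from about 0.3 to 0.825 m from the base axis. Payload 5.4 kg.
Tool frame: the origin (TCP) lies at the very end of the fingers, on their centre line; the grasp point (between the pads) lies 19 mm behind it; z points along the fingers, x is the direction in which the jaws open and shut, and the axes are right-handed (so a half turn about z gives the same grasp; the last joint's range is limited). The gripper opens to 92 mm and grips with 3 to 60 N. Pads are 20 mm wide; open, the fingers measure 128 mm over their backs; the gripper's body (75 mm by 189 mm) begins 69 mm behind the grasp point.
Start: joints at [-1.558, 0.158, 1.597, -0, 1.386, -0.21], TCP at [0.127, -0.561, 0.215] pointing down, gripper open.
Joint ranges: [-2.91, 2.91], [-0.94, 2.29], [0.18, 2.7], [-1.29, 4.43], [0.17, 2.64], [-3, 3]. Speed limits (rad/s): [2.57, 2.57, 3.14, 3.14, 3.14, 3.14].

INTERFACE

Orientations are given as a rotation vector (axis times angle).
In Python, from workcell import bot gives the robot as it stands. Calls block until the motion is done:
- bot.goto(position, orientation): joint-space move of the TCP to a pose.
- bot.line_to(position, rot=None, max_speed=0.15): straight line of the TCP; rot=None keeps the orientation; max_speed is the mean speed in m/s.
- bot.set_joints(angles): joint-space move.
- bot.set_gripper(opening, newtons=None): opening from 0.0 (shut) to 1.0 (fully open); newtons is the grip in N (None keeps the last); returns when the fingers have stopped.
- bot.hold(seconds).
- bot.inverse_kinematics(position, orientation): joint angles nearest the present ones, or None.
- bot.read_camera(name): name is "scene" or "side" or "wrist"; returns a dict with "pixels" (400x640x3 uint8, blue, green, red), "fx", "fy", "cx", "cy" (pixels), "R" (3x3) and "t" (3): a world point X has camera coordinates R X + t. Camera axes: x right, y down, z forward; pixel columns grow to the right and rows downward; lengths in m; the calibration is good to about 2 mm. A picture is of the moment at which its call begins. There is no depth.
A pose or a line that the arm cannot do raises bot.MotionError and nothing moves.
- bot.job_done(): hands the job in, once; it reports no verdict.
Readings, each from a call of its own:
- bot.current_clock(): time.
- bot.current_joints(): joint angles.
- bot.current_joint_vel(): joint speeds.
- bot.current_effort(): joint torques, N m.
- bot.current_ee_pos(): TCP position.
- bot.current_tool_rot(): TCP orientation.
- bot.current_contact_force(): force on the tool from outside, world axes, zero at the start.
- bot.current_ft_torque(): the same for the moment, N m.
- bot.current_opening(): opening from 0.0 (shut) to 1.0 (fully open).
Only numpy, scipy, OpenCV 4.12 (cv2) and the standard library are available. Lean on these libraries where they do the work, as an engineer would, in place of code of your own. Each camera call takes 0.05 s, during which the arm holds its last target.

## Working session

There is one attempt and no reset: what is moved stays moved. The work goes in short steps, each a Python script; the robot and the scene stay as the last script left them, time stands still between calls to the robot, and variables do not carry over. Pictures are saved under pics/ and viewed, and the job is handed in when it is done.

```bash
mkdir -p pics; ls; python3 - <<'E'
from workcell import bot
import cv2,pickle
d={}
for n in("scene","side","wrist"):
    c=bot.read_camera(n); d[n]=c; cv2.imwrite(f"pics/a_{n}.png",c["pixels"]); print(n,c["fx"],c["fy"],c["cx"],c["cy"],-c["R"].T@c["t"])
pickle.dump(d,open("a.pkl","wb"))
print(bot.current_clock(),bot.current_tool_rot(),bot.current_opening())
E
```

```text
pics
scene 507.98069764626257 507.98069764626257 321.52300562958123 196.38842474620267 [ 1.19870568 -0.21597486  0.75464346]
side 369.8955712120015 369.8955712120015 320.04020426377247 200.72189719811774 [ 0.34839968 -0.41532664  0.69128288]
wrist 349.7869404997834 349.7869404997834 317.67144484025 203.6590547602046 [ 0.20620119 -0.54172443  0.38440858]
0.15 [-2.45373597e+00  1.96011280e+00  1.39146467e-03] 0.9994235422005601
```

View pics/a_scene.png

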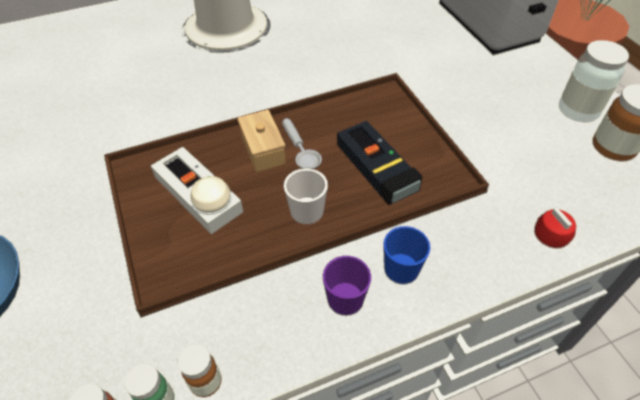

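View pics/a_side.png

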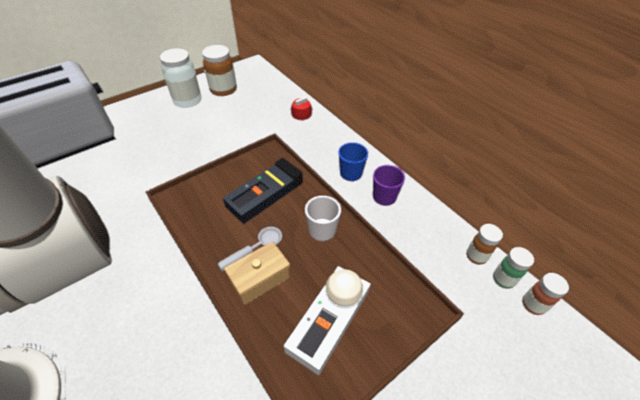

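View pics/a_wrist.png

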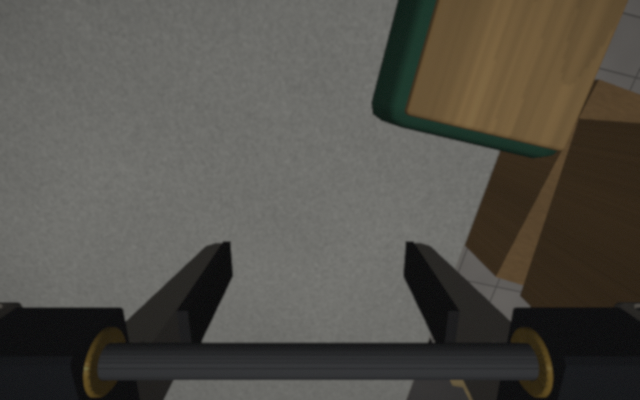

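The lamp is the white slab with the cream dome: thumb at scene (188,176), side (323,323). The torch is dark with a yellow stripe: scene (372,149), side (257,190). The white cup is at scene (306,196). The blue and purple cups and the wooden box aren't part of the job. I'll confirm this in an enlarged crop.

```bash
python3 - <<'E'
import cv2,pickle,numpy as np
d=pickle.load(open("a.pkl","rb"))
a=d["scene"]["pixels"][140:235,145:250]; b=d["side"]["pixels"][262:377,275:380]
a=cv2.resize(a,None,fx=3.7,fy=3.7,interpolation=cv2.INTER_CUBIC);b=cv2.resize(b,None,fx=3.7,fy=3.7,interpolation=cv2.INTER_CUBIC)
h=max(a.shape[0],b.shape[0]);o=np.zeros((h,a.shape[1]+b.shape[1],3),np.uint8);o[:a.shape[0],:a.shape[1]]=a;o[:b.shape[0],a.shape[1]:]=b
cv2.imwrite("pics/crop1.png",o)
# triangulate orange centroid
P=[];C=[]
for n,(r0,r1,c0,c1) in dict(scene=(140,235,145,250),side=(262,377,275,380)).items():
    c=d[n];hsv=cv2.cvtColor(c["pixels"],cv2.COLOR_BGR2HSV)
    m=cv2.inRange(hsv,(3,150,120),(16,255,255));mm=np.zeros_like(m);mm[r0:r1,c0:c1]=m[r0:r1,c0:c1]
    ys,xs=np.nonzero(mm);print(n,len(xs),xs.min(),xs.max(),ys.min(),ys.max(),xs.mean(),ys.mean())
    K=np.array([[c["fx"],0,c["cx"]],[0,c["fy"],c["cy"]],[0,0,1]])
    P.append(K@np.c_[c["R"],c["t"]]);C.append(np.array([[xs.mean()],[ys.mean()]]))
X=cv2.triangulatePoints(P[0],P[1],C[0],C[1]);print("thumb",(X[:3]/X[3]).ravel())
E
```

```text
scene 102 180 195 172 183 187.76470588235293 176.9313725490196
side 110 316 330 317 329 322.96363636363634 323.0181818181818
thumb [ 0.51929995 -0.21390046  0.03745235]
```

View pics/crop1.png

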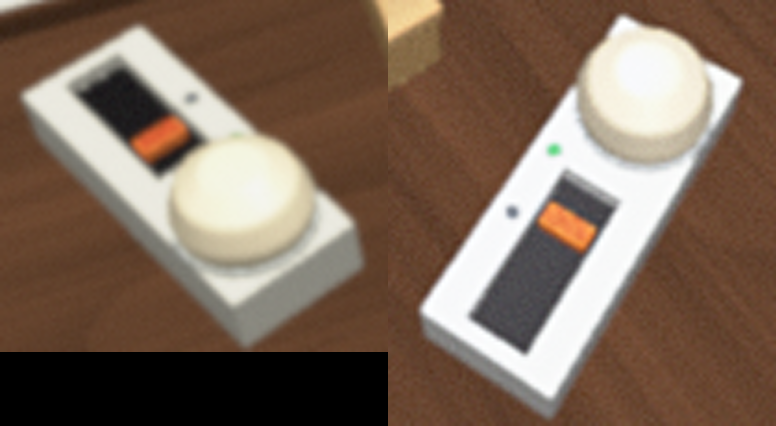

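The crop confirms it: white slab, cream dome, green dot at side crop (553,150), and the piece near OFF with free slot behind it. Next I'll get the slot axis from the slot and slab corners.

```bash
cat > h.py <<'E'
import numpy as np
def ray(c,u,v,z):
    d=c["R"].T@np.array([(u-c["cx"])/c["fx"],(v-c["cy"])/c["fy"],1]); o=-c["R"].T@c["t"]
    return o+d*(z-o[2])/d[2]
E
python3 - <<'E'
import pickle,numpy as np
from h import ray
d=pickle.load(open("a.pkl","rb"));c=d["side"]
f=lambda p,z=.039:ray(c,275+(p[0]-388+.5)/3.7-.5,262+(p[1]+.5)/3.7-.5,z)
for z in(.036,.039,.042):
  S=[f(p,z) for p in((470,315),(527,352),(618,202),(570,170))]
  L=[f(p,z) for p in((422,310),(550,402),(742,80),(622,15))]
  for Q in(S,L):
    Q=np.array(Q)[:,:2]; 
    ax=(Q[2]+Q[3]-Q[0]-Q[1])/2
    print(z,Q.round(4).tolist(),"len",np.linalg.norm(ax),"wid",[np.linalg.norm(Q[0]-Q[1]),np.linalg.norm(Q[2]-Q[3])],"yaw",np.degrees(np.arctan2(ax[1],ax[0])),"cen",Q.mean(0),"nearmid",(Q[0]+Q[1])/2)
  t=ray(c,322.96,323.02,z);print("thumb",t)
c=d["scene"]
g=lambda p,z:ray(c,145+(p[0]+.5)/3.7-.5,140+(p[1]+.5)/3.7-.5,z)
for p in((70,88),(120,56),(24,96),(140,26),(354,228)):print(p,g(p,.039))
E
```

```text
0.036 [[0.4573, -0.219], [0.4689, -0.2485], [0.5476, -0.2172], [0.5385, -0.1897]] len 0.08547062825856121 wid [np.float64(0.031739106766598274), np.float64(0.028959572809606936)] yaw 20.72618907180174 cen [ 0.50307639 -0.21861695] nearmid [ 0.4631068  -0.23374108]
0.036 [[0.4405, -0.2036], [0.4644, -0.2724], [0.6421, -0.2039], [0.6154, -0.1355]] len 0.1890723392798919 wid [np.float64(0.072784627261412), np.float64(0.07337834494307297)] yaw 21.172124624807246 cen [ 0.54059802 -0.20384385] nearmid [ 0.45244308 -0.23798757]
thumb [ 0.51940608 -0.21230998  0.036     ]
0.039 [[0.4568, -0.2199], [0.4684, -0.2493], [0.5467, -0.2182], [0.5376, -0.1908]] len 0.08507932872466725 wid [np.float64(0.0315937995664872), np.float64(0.028826990803682204)] yaw 20.726189071801734 cen [ 0.50236825 -0.21951752] nearmid [ 0.46258166 -0.23457241]
0.039 [[0.44, -0.2046], [0.4639, -0.273], [0.6408, -0.2048], [0.6142, -0.1368]] len 0.1882067329337134 wid [np.float64(0.0724514064661245), np.float64(0.07304240600405786)] yaw 21.172124624807246 cen [ 0.5397181  -0.20481206] nearmid [ 0.45196675 -0.23879946]
thum
[... 151 characters left out ...]
p.float64(0.031448492366376195), np.float64(0.028694408797757448)] yaw 20.726189071801727 cen [ 0.50166012 -0.22041809] nearmid [ 0.46205651 -0.23540374]
0.042 [[0.4396, -0.2056], [0.4634, -0.2737], [0.6394, -0.2058], [0.613, -0.1381]] len 0.18734112658753493 wid [np.float64(0.07211818567083704), np.float64(0.07270646706504277)] yaw 21.172124624807243 cen [ 0.53883818 -0.20578026] nearmid [ 0.45149042 -0.23961135]
thumb [ 0.51784029 -0.21416887  0.042     ]
(70, 88) [ 0.46903961 -0.24961613  0.039     ]
(120, 56) [ 0.45637999 -0.22072572  0.039     ]
(24, 96) [ 0.46543    -0.27272875  0.039     ]
(140, 26) [ 0.43860627 -0.20612312  0.039     ]
(354, 228) [ 0.61524819 -0.1401642   0.039     ]
```

Both views agree: slab top z≈0.039, slot yaw ≈21°, thumb (0.5186,-0.2132), 60 mm from the slot's rear end, so it is at OFF. Shut, the fingers are about 36 mm along the jaws and 20 mm wide, so the jaw axis has to lie along the slot. I'll move above the free part and check.

```bash
cat >> h.py <<'E'
yaw=np.radians(21.0);u=np.array([np.cos(yaw),np.sin(yaw),0]);T=np.array([.5186,-.2132,0])
from scipy.spatial.transform import Rotation as Ro
def rv(sgn): 
    x=sgn*u;z=np.array([0,0,-1.]);return Ro.from_matrix(np.c_[x,np.cross(z,x),z]).as_rotvec()
def P(s,z): return T+u*s+np.array([0,0,z])
E
python3 - <<'E'
from workcell import bot
from h import *
import cv2,pickle
q0=bot.current_joints();best=None
for s in(1,-1):
    q=bot.inverse_kinematics(P(-33,.12) if 0 else P(-.033,.12),rv(s));print(s,q)
    if q is not None and (best is None or abs(q[5])<abs(best[1][5])):best=(s,q)
s=best[0];open("sgn","w").write(str(s))
bot.set_gripper(0.0,20)
bot.goto(P(-.033,.20),rv(s)); bot.line_to(P(-.033,.060))
print(bot.current_clock(),bot.current_ee_pos(),P(-.033,.06),bot.current_opening(),bot.current_contact_force())
d={}
for n in("scene","side","wrist"):
    c=bot.read_camera(n);d[n]=c
cv2.imwrite("pics/b_wrist.png",d["wrist"]["pixels"])
a=cv2.resize(d["scene"]["pixels"][110:240,120:260],None,fx=2.8,fy=2.8,interpolation=2);b=cv2.resize(d["side"]["pixels"][247:377,250:390],None,fx=2.8,fy=2.8,interpolation=2)
cv2.imwrite("pics/b.png",np.hstack([a,b]))
pickle.dump(d,open("b.pkl","wb"))
E
```

```text
1 [-6.57317006e-01  1.54590414e-01  1.79656650e+00 -4.44089210e-16
  1.19043574e+00 -1.02383615e+00]
-1 [-6.57317006e-01  1.54590414e-01  1.79656650e+00 -4.44089210e-16
  1.19043574e+00  2.11775650e+00]
4.375 [ 0.48850092 -0.22565036  0.06103973] [ 0.48779185 -0.22502614  0.06      ] 0.00657657309247557 [-0.63951721 -0.43322668  0.42829643]
```

View pics/b.png

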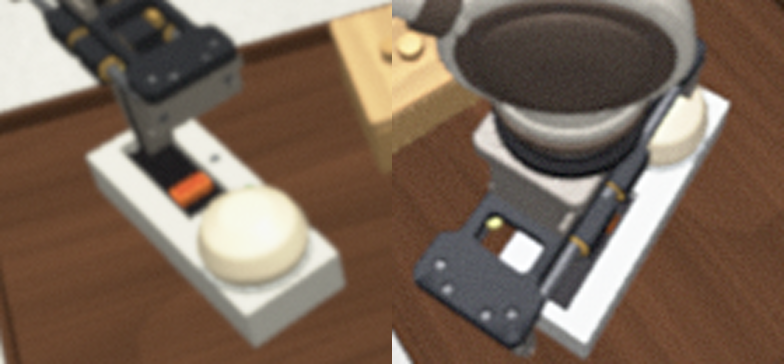

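View pics/b_wrist.png

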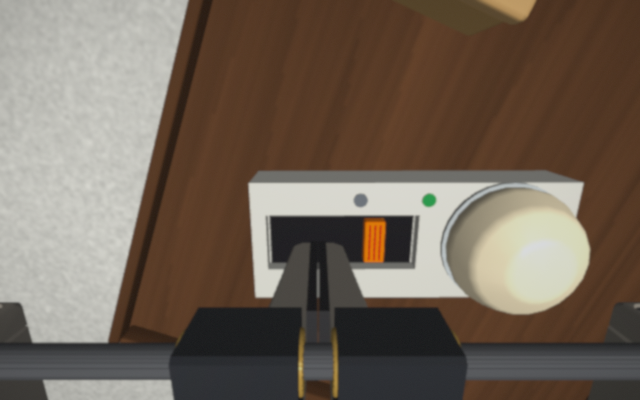

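The wrist view shows the shut tips at (318,243), above the free part of the slot (cols 272–364). The thumb is at (374,241). I'll cross-check the slot position from this view at z=0.039.

```bash
python3 - <<'E'
from h import *
import pickle
c=pickle.load(open("b.pkl","rb"))["wrist"]
for n,p in dict(thumb=(374,241),slotL=(269.5,215),slotBL=(269.5,268),slotR=(417,216),slotBR=(413,267),TL=(250,182),BL=(255,297)).items():
    X=ray(c,*p,.039)-T; print(n,X[:2]+T[:2],"s",X@u*1000,"lat",(X[1]*u[0]-X[0]*u[1])*1000)
X=c["R"]@np.array([.4885,-.22565,.061])+c["t"];print(c["fx"]*X[0]/X[2]+c["cx"],c["fy"]*X[1]/X[2]+c["cy"])
E
```

```text
thumb [ 0.51914754 -0.2125866 ] s 0.7309941358681158 lat 0.3764360643519759
slotL [ 0.45586576 -0.21936433] s -60.776559562227035 lat 16.727046743777088
slotBL [ 0.4668017  -0.25168126] s -62.14832557350682 lat -17.36250023603675
slotR [ 0.53620521 -0.18922576] s 25.027481396097805 lat 16.072737418141912
slotBR [ 0.54819946 -0.21976468] s 25.28090518293661 lat -16.736157950009318
TL [ 0.43926764 -0.20465673] s -71.00150241335506 lat 36.40600323438446
BL [ 0.46476964 -0.27397853] s -72.03604656663799 lat -37.45056873418451
318.09492356351154 259.22543076691665
```

All three views agree to about 1 mm. Now a guarded descent into the slot, then the push with force monitoring.

```bash
python3 - <<'E'
from workcell import bot
from h import *
f0=np.array(bot.current_contact_force());
bot.line_to(P(-.034,.043),max_speed=.05)
z=.043
while z>.0325:
    z-=.0015; bot.line_to(P(-.034,z),max_speed=.03)
    f=np.array(bot.current_contact_force())-f0; print(round(z,4),bot.current_ee_pos().round(4),f.round(1))
    if f[2]>3: z+=.0025; bot.line_to(P(-.034,z),max_speed=.03);print("floor");break
open("z","w").write(str(z)); print(bot.current_clock(),bot.current_ee_pos(),bot.current_contact_force())
E
```

```text
0.0415 [ 0.487  -0.2255  0.0416] [ 0.4 -1.3  1.7]
0.04 [ 0.4868 -0.2253  0.0399] [ 0.2 -1.   1.4]
0.0385 [ 0.4868 -0.2253  0.0384] [ 0.3 -1.3  1.2]
0.037 [ 0.4868 -0.2253  0.0369] [ 0.8 -1.9  1.5]
0.0355 [ 0.4868 -0.2253  0.0354] [ 0.8 -0.8  1.6]
0.034 [ 0.4868 -0.2253  0.0339] [ 0.8 -1.1  1.1]
0.0325 [ 0.4871 -0.2256  0.0334] [-1.   0.9  8.3]
floor
7.0167 [ 0.48700676 -0.22547559  0.03512338] [-0.07577979  0.440417   -0.25624971]
```

The slot floor is at z≈0.033, so the slab top is ≈0.042. The tips now sit about 7 mm deep, clear of the floor. Pushing.

```bash
python3 - <<'E'
from workcell import bot
from h import *
import cv2
z=float(open("z").read());f0=np.array(bot.current_contact_force());s=-.034
while s<.022:
    s+=.0015; bot.line_to(P(s,z),max_speed=.04)
    f=np.array(bot.current_contact_force())-f0; p=bot.current_ee_pos()
    print(round(s*1000,1),round((p-T)@u*1000,1),p[2].round(4),"Fu",round(f@u,1),"Fz",f[2].round(1),"lat",round(f[1]*u[0]-f[0]*u[1],1))
    if f@u<-9:break
print(bot.current_clock())
w=bot.read_camera("wrist");cv2.imwrite("pics/c_wrist.png",w["pixels"])
E
```

```text
-32.5 -32.5 0.0348 Fu 0.0 Fz 0.1 lat -1.4
-31.0 -30.9 0.035 Fu 0.3 Fz 0.6 lat -0.6
-29.5 -29.4 0.035 Fu 0.4 Fz 0.6 lat -0.6
-28.0 -27.9 0.035 Fu 0.6 Fz 0.1 lat -0.7
-26.5 -26.4 0.035 Fu -0.4 Fz 0.7 lat -0.8
-25.0 -24.9 0.035 Fu -0.9 Fz 0.7 lat -1.0
-23.5 -23.4 0.035 Fu 0.1 Fz 0.4 lat -0.3
-22.0 -21.9 0.035 Fu 0.5 Fz 0.5 lat 0.0
-20.5 -20.4 0.035 Fu 0.3 Fz 1.4 lat -0.2
-19.0 -18.9 0.035 Fu -0.5 Fz 0.3 lat -0.8
-17.5 -17.6 0.0349 Fu -0.7 Fz 0.4 lat -1.7
-16.0 -16.0 0.035 Fu -0.5 Fz -0.9 lat -0.3
-14.5 -14.4 0.035 Fu -1.1 Fz 0.4 lat -0.8
-13.0 -12.9 0.035 Fu -1.1 Fz -0.3 lat -0.5
-11.5 -11.4 0.035 Fu -1.7 Fz 0.2 lat -0.2
-10.0 -9.9 0.035 Fu -0.8 Fz 0.6 lat -0.9
-8.5 -8.4 0.035 Fu -1.2 Fz 0.4 lat -0.5
-7.0 -6.9 0.035 Fu -1.7 Fz -0.7 lat -0.5
-5.5 -5.4 0.035 Fu -1.3 Fz -0.6 lat -0.7
-4.0 -3.9 0.035 Fu -0.7 Fz 0.2 lat -0.3
-2.5 -2.4 0.035 Fu -0.6 Fz -0.5 lat -0.1
-1.0 -0.9 0.035 Fu -0.6 Fz -0.4 lat 0.3
0.5 0.5 0.035 Fu -1.5 Fz 0.3 lat -0.4
2.0 0.6 0.0349 Fu -7.6 Fz 3.3 lat -0.7
3.5 0.8 0.0349 Fu -12.2 Fz 6.1 lat -0.1
13.2667
```

View pics/c_wrist.png

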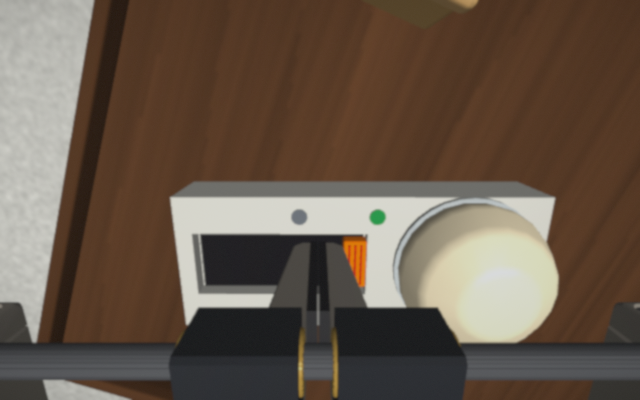

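It hit a hard stop. The wrist view shows the orange piece at (355,262) against the slot's dome-side end (col ~367), level with the green dot. I'll back off, lift clear and check.

```bash
python3 - <<'E'
from workcell import bot
from h import *
import cv2,pickle
z=float(open("z").read())
bot.line_to(P(-.010,z),max_speed=.05); bot.line_to(P(-.010,.10),max_speed=.1)
w=bot.read_camera("wrist"); bot.line_to(P(-.010,.2),max_speed=.2)
s=bot.read_camera("scene");pickle.dump((w,s),open("d.pkl","wb"))
cv2.imwrite("pics/d_wrist.png",w["pixels"]);cv2.imwrite("pics/d_scene.png",s["pixels"])
print(bot.current_clock(),bot.current_ee_pos(),bot.current_contact_force())
for n,c,(r0,r1,c0,c1) in(("wrist",w,(0,330,0,640)),("scene",s,(140,235,145,250)),("a_scene",pickle.load(open("a.pkl","rb"))["scene"],(140,235,145,250))):
    m=cv2.inRange(cv2.cvtColor(c["pixels"],cv2.COLOR_BGR2HSV),(3,150,120),(16,255,255))[r0:r1,c0:c1]
    y,x=np.nonzero(m); 
    if len(x):
        X=ray(c,x.mean()+c0,y.mean()+r0,.042);print(n,len(x),x.mean()+c0,y.mean()+r0,X,"s",(X-T)@u*1000)
E
```

```text
15.2833 [ 0.50823005 -0.21605096  0.19779146] [-0.10408631 -0.62930929 -0.28153107]
wrist 627 360.08931419457736 220.84529505582137 [ 0.53528764 -0.20461738  0.042     ] s 18.654988307240927
scene 50 191.94 181.28 [ 0.53749326 -0.2097516   0.042     ] s 18.874169845844968
a_scene 102 187.76470588235293 176.9313725490196 [ 0.52391256 -0.21447931  0.042     ] s 4.501233935844428
```

View pics/d_wrist.png

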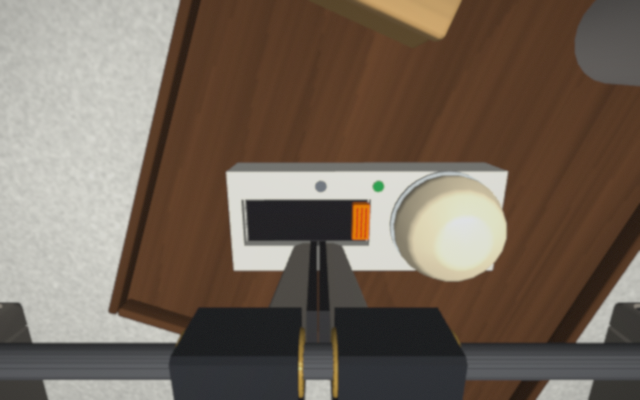

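View pics/d_scene.png

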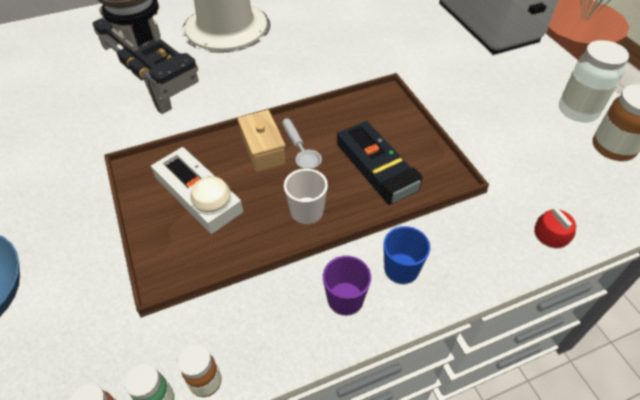

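In the wrist view the piece (cols 351–370) lies against the slot's dome end (col 370). In the scene view the cup (306,196) and the torch with its thumb (372,149) are where they started. Handing in.

```bash
python3 -c "
from workcell import bot
bot.job_done();print(bot.current_clock())"
```

```text
the job is handed in; nothing more can be done
the job is handed in; nothing more can be done
```

The white lamp is switched on: I put the shut fingertips in the free part of its slot and pushed the orange thumb piece towards the dome until it hit the stop. The contact force was about 1.5 N while it slid and about 12 N at the stop. I then backed off, lifted clear and handed the job in after about 15 s.

- **Lamp:** After lifting clear, the wrist picture shows the piece flush against the dome-side end of the slot. It moved about 18 mm in that view and about 14 mm in the scene view, where the dome partly hides it. Both are below the nominal 22 mm. I judged it fully on from the hard stop and the closed gap.
- **Torch and cup:** Neither was touched. In the last scene picture, which I compared by eye, both are where they started and the torch's thumb piece is still at off.
- **Height:** My first estimate of the slab top, z≈0.039, was about 3 mm low. Touching the slot floor put it at about 0.042, and I set the push depth from that.

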